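Peel the top tray off a sticky nested stack

ROBOT

A 6-joint arm with a two-finger parallel gripper is mounted at the origin on a cart in front of the work surface, level with it; the furniture and walls round the work are solid. World frame = base frame: x ahead of the robot, y to its left, z up, the work surface at z = 0. Lengths are in m, angles in rad, forces in N, time in s.
With the tool pointing down it reaches from about 0.375 to 0.9 m from the base axis. Payload 3.1 kg.
Tool frame: the origin (TCP) lies at the very end of the fingers, on their centre line; the grasp point (between the pads) lies 19 mm behind it; z points along the fingers, y is the line along which they close (so a half turn about z gives the same grasp; the last joint's range is limited). The gripper opens to 87 mm and grips with 3 to 60 N. Pads are 19 mm wide; open, the fingers measure 117 mm over their backs; the gripper's body (75 mm by 190 mm) begins 51 mm behind the grasp point.
Start: joints at [-1.387, 0.527, 1.433, -0, 1.181, -0.178], TCP at [0.222, -0.584, 0.223] pointing down, gripper open.
Joint ranges: [-3.08, 3.08], [-0.75, 2.2], [0.22, 2.44], [-1.43, 4.57], [0, 2.65], [-2.85, 2.85]. Speed limits (rad/s): [2.79, 2.79, 3.14, 3.14, 3.14, 3.14].

INTERFACE

Orientations are given as a unit quaternion [x, y, z, w].
In Python, from rig import status, viewer, robot gives the robot as it stands.
- The arm moves only by the tool arm_command, never from a script. Its arguments are lists of equal length, an entry for each row: "delta_rot": the turn, a rotation vector about the tool's x, y, z in degrees, a list of three; "delta_pos": the shift along the tool's x, y, z in m, a list of three; "gripper": the closure, from -1 (fully open) to 1 (shut). In form: {"delta_rot": [[rx, ry, rz], ...], "delta_pos": [[dx, dy, dz], ...], "gripper": [gripper, ...]}. A call has 1 to 12 rows; each row is the pose to reach, as a shift and turn from the pose commanded when the call began, along the tool's axes at that moment; what a row does not reach only later rows make up. A row lasts 1/12 s, in which the tool goes at most 41.7 mm and 7.16 degrees, less where a joint would pass 70% of its speed; a pose out of reach is approached as far as the arm can. A call with a gripper value outside its range is refused whole. The fingers move at their own pace and stop on an object; "grip_force" is the grip in N (left out, the last holds). Time passes only in rows, so rows that repeat a pose let the fingers close. It gives the time, the measured TCP pose, the force, the opening and the grip force at its end, in the units of the state.
- status.get_obs(): the state, without advancing time (a new reading comes with each control period).
- viewer.camera(name): name is "scene" or "top" or "wrist"; returns a dict with "pixels" (420x560x3 uint8, blue, green, red), "fx", "fy", "cx", "cy" (pixels), "pose" (4x4, takes a point from camera to world coordinates); the wrist camera has in their place "mount" (4x4, takes a point from camera to tool coordinates, whose origin is the TCP and whose axes are the flange's). Camera axes: x right, y down, z forward; pixel columns grow to the right and rows downward; lengths in m; the calibration is good to about 2 mm. A picture is of the moment at which its call begins: read the wrist's pose just before it. There is no depth.
- robot.hand_in(): hands the job in; it is judged then, once.
The state is a dict: "time": time; "q": joint angles; "joint_velocities": joint speeds; "joint_torque": joint torques, N m; "position": TCP position; "tool_rot": TCP orientation; "ft_force": force on the tool from outside, world axes, zero at the start; "moment": the same for the moment, N m; "grip_width": finger opening in m; "grip_force": force on a finger pad.
Only numpy, scipy, OpenCV 4.12 (cv2) and the standard library are available. Lean on these libraries where they do the work, as an engineer would, in place of code of your own. Each camera call takes 0.05 s, during which the arm holds its last target. There are 200 camera calls.

TASK

Pull the drawer of the small bench unit out to its stop. The pressed metal trays inside are nested and cling together: take the top one by its upright pinch lug and peel it off, raising the lug's corner about 2 cm while the opposite corner still rests on the stack, so that the other trays stay down in the drawer. Then lift it out, hold it level with its open side up and at least 20 cm above the bench, and finish while still holding it there, keeping still; leave the drawer fully open and the things round about where they are.

Things in the scene. Friction and masses are not known exactly. Their poses are not given: they have to be found in the camera images.
- handle (a point): centre of the drawer's horizontal steel bar handle: bar 9 mm thick, straight part 76 mm long, 40 mm in front of the drawer's face (35 mm clear gap behind it), 45 mm above the bench; moves with the drawer. Axes: x into the unit (the drawer opens along -x), y to the left seen from the front, z up. The grey unit, 160 mm deep, 136 wide, 78 high, is fixed; its place and yaw vary.
- drawer (a joint): how far the drawer is pulled out, m: 0 shut, 0.12 at its stop; slides with 1.5 N of friction and stays where it is left. The drawer's front is 136 mm wide and reaches 74 mm above the bench; its side walls and ribs are lower than the top tray's flange.
- drawer_floor (a point): point on the drawer's inner floor, 8 mm above the bench, under the middle of the stack, 116 mm behind the handle bar; moves with the drawer, axes as the handle's
- stack_top (a point): the four nested lower trays (one loose piece, 0.45 kg): centre of their upper flange face, 24 mm above the drawer floor. Flange 84 mm (x) by 104 mm (y), set in the drawer with 2 mm play.
- tray_mid (a point): the top tray (loose, about 60 g, aluminium): centre of the underside of its 3 mm flange, which rests on the stack, 32 mm above the bench. Flange 84 mm (x) by 104 mm (y); x into the unit, y left, z up. Its pocket goes 12.5 mm down into the stack and is gripped there by sprung dimples, about 2 to 3 N in all, which let go after about 10 mm of lift.
- lug (a point): centre of the pinch lug, an upright fin on the top tray near its front right corner, at (-29, -39, 17) mm from tray_mid, same axes: 24 mm long, 9 thick, 28 high (14 above and below this point). Its length runs midway between the tray's +x and +y, so pinch it across the direction (1, -1, 0). A 28 by 15 mm collar round its foot reaches 5 mm above the flange underside.
- lug_corner (a point): the corner of the top tray's flange beside the lug, at (-42, -52, 0) mm from tray_mid
- far_corner (a point): the opposite corner of the flange, at (42, 52, 0) mm from tray_mid; the tray tips about it when the lug is raised
- cup: bystander: lidded sample cup, 60 mm wide, 54 mm high; origin under its centre
- weight: bystander: brass weight, 32 mm wide, 34 mm high; origin under its centre
- tape: bystander: roll of clear tape lying flat, 72 mm wide, 18 mm high; origin under its centre
- knob: bystander: black star knob, 32 mm wide, 20 mm high; origin under its centre

How it is judged:
By the outcome, as a careful person would: the job done as asked, in the order asked, and still so for the second after the job is handed in, while the arm keeps its last pose, push and grip.
It also fails if it takes over 53 s, if anything falls off the work surface, if the arm or the gripper's body presses on something with over 40 N, if the wrist force passes 120 N, or if a joint passes its speed limit or range.

## Working session

There is one attempt and no reset: what is moved stays moved. The work goes in short steps, Python scripts to look and compute and a tool call to move; the robot and the scene stay as the last step left them, time stands still between calls to the robot, and variables do not carry over. Pictures are saved under pics/ and viewed, at most 10 in all, crops included, and the job is handed in when it is done.

Besides the shell and the picture viewer there is one more tool, called after "Request:" as name(argument=value, ...), one argument or row to a line, values as JSON. arm_command: Moves the arm, as the interface text tells. Its arguments: {"type":"object","properties":{"delta_rot":{"type":"array","items":{"type":"array","items":{"type":"number"}}},"delta_pos":{"type":"array","items":{"type":"array","items":{"type":"number"}}},"gripper":{"type":"array","items":{"type":"number"}},"grip_force":{"type":"number"}},"required":["delta_rot","delta_pos","gripper"]}

```bash
mkdir -p pics; cat > h.py <<'E'
import numpy as np,cv2
from rig import status,viewer,robot
from scipy.spatial.transform import Rotation as R
def T():
    o=status.get_obs();M=np.eye(4);M[:3,:3]=R.from_quat(o["tool_rot"]).as_matrix();M[:3,3]=o["position"];return M
def snap(n,f):
    M=T();c=viewer.camera(n);P=c["pose"] if "pose" in c else M@np.array(c["mount"])
    cv2.imwrite("pics/%s.png"%f,c["pixels"]);np.savez("pics/%s.npz"%f,P=P,k=[c["fx"],c["fy"],c["cx"],c["cy"]]);return c
def ray(f,u,v,z):
    d=np.load("pics/%s.npz"%f);P=d["P"];fx,fy,cx,cy=d["k"]
    r=P[:3,:3]@[(u-cx)/fx,(v-cy)/fy,1];t=P[:3,3];return t+r*(z-t[2])/r[2]
def proj(f,p):
    d=np.load("pics/%s.npz"%f);P=d["P"];fx,fy,cx,cy=d["k"]
    q=P[:3,:3].T@(np.array(p)-P[:3,3]);return np.array([fx*q[0]/q[2]+cx,fy*q[1]/q[2]+cy])
E
python3 - <<'E'
from h import *
for n in("top","scene"):snap(n,n)
print(status.get_obs()); print(T().round(3)); print(np.load("pics/top.npz")["P"].round(3),np.load("pics/scene.npz")["P"].round(3))
E
```

```text
{'time': 0.1, 'q': array([-1.38650411e+00,  5.28419765e-01,  1.43376399e+00, -1.33726644e-05,
        1.18140892e+00, -1.78475055e-01]), 'joint_velocities': array([-0.00058637, -0.00079681, -0.00306495, -0.00020752,  0.00093611,
       -0.0012673 ]), 'joint_torque': array([-6.19551811e-04, -4.40985632e+01, -1.77151304e+01,  6.33576256e-02,
        5.34293067e-02, -4.21816480e-05]), 'position': array([ 0.22170493, -0.58365046,  0.22164412]), 'tool_rot': array([ 9.83594089e-01,  1.80393096e-01, -9.09184604e-06, -9.99988712e-04]), 'ft_force': array([-0.21949546,  0.30579219,  0.39510466]), 'moment': array([ 0.04032629, -0.06377019,  0.02171567]), 'grip_force': 0.0, 'grip_width': 0.08713732020624268}
[[ 0.935  0.355 -0.     0.222]
 [ 0.355 -0.935  0.002 -0.584]
 [ 0.    -0.002 -1.     0.222]
 [ 0.     0.     0.     1.   ]]
[[-0.014 -0.971  0.24   0.343]
 [-1.     0.013 -0.003  0.076]
 [ 0.    -0.24  -0.971  1.038]
 [ 0.     0.     0.     1.   ]] [[-0.784 -0.472  0.403  0.054]
 [-0.621  0.609 -0.493  0.682]
 [-0.013 -0.637 -0.771  1.014]
 [ 0.     0.     0.     1.   ]]
```

View pics/top.png

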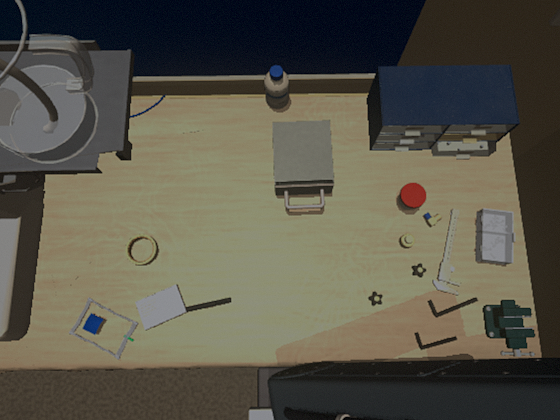

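View pics/scene.png

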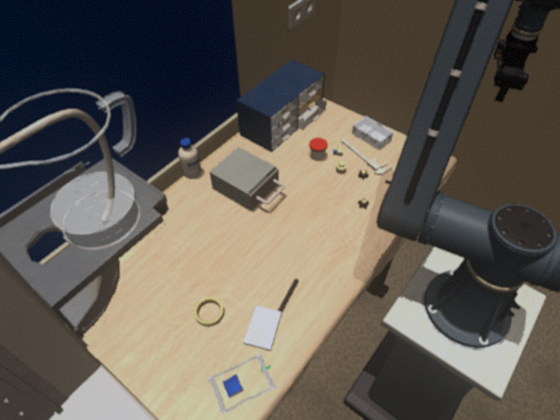

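The top view shows the unit's top face with corners at about (273,122), (330,121), (333,183), (275,185). The handle bar runs from (286,208) to (324,206).

```bash
python3 - <<'E'
from h import *
for u,v in[(273,122),(330,121),(333,183),(275,185)]:print(ray("top",u,v,.078).round(4))
for u,v in[(286,208),(324,206),(305,207.5)]:print(ray("top",u,v,.045).round(4))
im=cv2.imread("pics/top.png")[100:225,250:350];cv2.imwrite("pics/c1.png",cv2.resize(im,None,fx=4.8,fy=4.8,interpolation=cv2.INTER_CUBIC)) 
E
```

```text
[0.7886 0.0983 0.078 ]
[ 0.7894 -0.036   0.078 ]
[ 0.6367 -0.0371  0.078 ]
[0.6338 0.0948 0.078 ]
[0.5878 0.0704 0.045 ]
[ 0.5914 -0.0178  0.045 ]
[0.5884 0.0263 0.045 ]
```

View pics/c1.png

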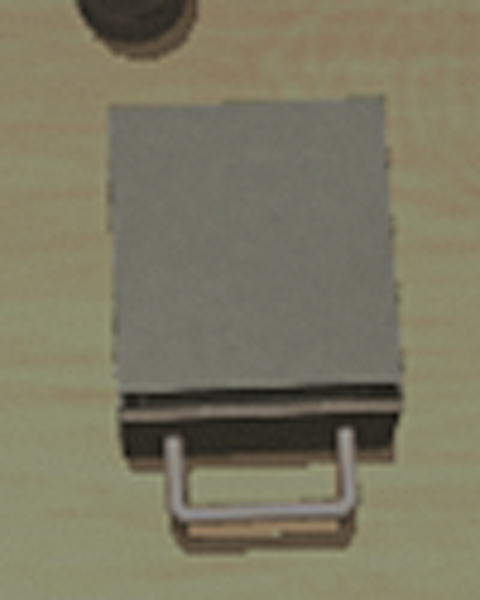

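The handle is near (0.590, 0.025) with the unit's yaw about +2.5°. I'll move above it with the fingers closing along the unit's x.

Request:
arm_command(
  delta_rot=[
    [0,0,-6],
    [0,0,-12],
    [0,0,-18],
    [0,0,-24],
    [0,0,-30],
    [0,0,-36],
    [0,0,-42],
    [0,0,-48],
    [0,0,-54],
    [0,0,-60],
    [0,0,-66],
    [0,0,-72],
  ],
  delta_pos=[
    [0.03,-0.025,0],
    [0.06,-0.05,0],
    [0.09,-0.075,0],
    [0.12,-0.1,0],
    [0.15,-0.125,0],
    [0.18,-0.15,0],
    [0.21,-0.175,0],
    [0.24,-0.2,0],
    [0.27,-0.225,0],
    [0.3,-0.25,0],
    [0.33,-0.275,0],
    [0.36,-0.3,0],
  ],
  gripper=[0.4,0.4,0.4,0.4,0.4,0.4,0.4,0.4,0.4,0.4,0.4,0.4],
  grip_force=20,
)

```text
time: 1.1
position: [0.4523, -0.1741, 0.2224]
tool_rot: [0.688, 0.726, -0.0, -0.0]
ft_force: [-0.3, -0.5, -1.0]
grip_width: 0.0269
grip_force: 0.0
```

Request:
arm_command(
  delta_rot=[
    [0,0,0],
    [0,0,0],
    [0,0,0],
    [0,0,0],
    [0,0,0],
    [0,0,0],
    [0,0,0],
  ],
  delta_pos=[
    [0.035,0.02,0],
    [0.07,0.04,0],
    [0.105,0.06,0],
    [0.14,0.08,0],
    [0.17,0.1,0],
    [0.194,0.118,0],
    [0.194,0.118,0],
  ],
  gripper=[0.4,0.4,0.4,0.4,0.4,0.4,0.4],
)

```text
time: 1.68
position: [0.563, 0.028, 0.2224]
tool_rot: [0.688, 0.726, 0.002, 0.0]
ft_force: [0.0, 0.1, -0.5]
grip_width: 0.0259
grip_force: 0.0
```

```bash
python3 - <<'E'
from h import *
c=snap("wrist","w1");print(np.array(c["mount"]).round(3),T().round(3),np.load("pics/w1.npz")["k"])
E
```

```text
[[-0.001 -0.958 -0.285  0.079]
 [ 1.    -0.001  0.001  0.   ]
 [-0.001 -0.285  0.958 -0.162]
 [ 0.     0.     0.     1.   ]] [[-0.053  0.999  0.     0.561]
 [ 0.999  0.053  0.     0.026]
 [ 0.     0.    -1.     0.222]
 [ 0.     0.     0.     1.   ]] [294.45210129 294.45210129 274.41794253 211.95118833]
```

View pics/w1.png

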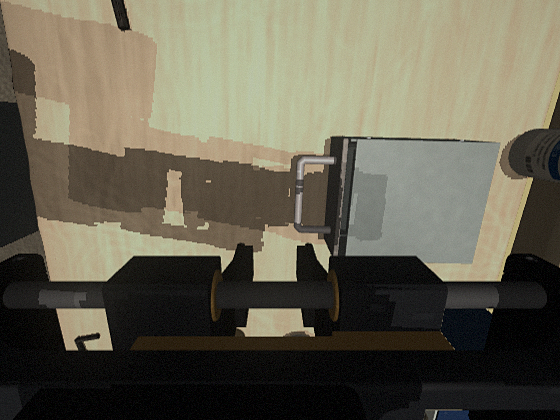

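The wrist view shows the bar from (300,160) to (298,229). The unit's top face has corners near (357,140), (499,143), (474,263), (347,257).

```bash
python3 - <<'E'
from h import *
a,b=ray("w1",300,162,.045),ray("w1",298,227,.045);print(a,b,(a+b)/2)
p=[ray("w1",*q,.078) for q in[(357,140),(499,143),(474,263),(347,257)]];print(np.round(p,4))
for f in["w1","top"]:
  print(proj(f,[.588,.025,.045]))
E
```

```text
[0.59150903 0.06722487 0.045     ] [ 0.59519341 -0.01159872  0.045     ] [0.59335122 0.02781308 0.045     ]
[[ 0.6444  0.0962  0.078 ]
 [ 0.7895  0.1009  0.078 ]
 [ 0.797  -0.0334  0.078 ]
 [ 0.6502 -0.0334  0.078 ]]
[294.29123157 197.62101305]
[305.58049688 207.6568749 ]
```

Request:
arm_command(
  delta_rot=[
    [0,0,0],
    [0,0,0],
    [0,0,0],
    [0,0,0],
    [0,0,0],
    [0,0,0],
    [0,0,0],
    [0,0,0],
  ],
  delta_pos=[
    [0,0.03,0],
    [0,0.03,0.03],
    [0,0.03,0.065],
    [0,0.03,0.1],
    [0,0.03,0.13],
    [0,0.03,0.16],
    [0,0.03,0.192],
    [0,0.03,0.192],
  ],
  gripper=[0.4,0.4,0.4,0.4,0.4,0.4,0.4,0.4],
)

```text
time: 2.4
position: [0.5847, 0.0242, 0.0246]
tool_rot: [0.69, 0.724, -0.004, -0.005]
ft_force: [-0.7, -0.0, -0.4]
grip_width: 0.026
grip_force: 0.0
```

Request:
arm_command(
  delta_rot=[
    [0,0,0],
    [0,0,0],
    [0,0,0],
    [0,0,0],
    [0,0,0],
    [0,0,0],
  ],
  delta_pos=[
    [0,0,0],
    [0,0,0],
    [0,0,0],
    [0,0,0],
    [0,0,0],
    [0,0,0],
  ],
  gripper=[0.9,0.9,0.9,0.9,0.9,0.9],
)

```text
time: 2.9
position: [0.5921, 0.0245, 0.0329]
tool_rot: [0.69, 0.724, 0.001, 0.002]
ft_force: [0.5, -1.2, 7.3]
grip_width: 0.0079
grip_force: 20.0
```

Request:
arm_command(
  delta_rot=[
    [0,0,0],
    [0,0,0],
    [0,0,0],
    [0,0,0],
    [0,0,0],
    [0,0,0],
    [0,0,0],
    [0,0,0],
    [0,0,0],
    [0,0,0],
    [0,0,0],
    [0,0,0],
  ],
  delta_pos=[
    [0,-0.005,0],
    [0,-0.015,0],
    [0,-0.027,0],
    [0,-0.039,0],
    [0,-0.051,0],
    [0,-0.063,0],
    [0,-0.075,0],
    [0,-0.087,0],
    [0,-0.099,0],
    [0,-0.108,0],
    [0,-0.114,0],
    [0,-0.117,0],
  ],
  gripper=[0.9,0.9,0.9,0.9,0.9,0.9,0.9,0.9,0.9,0.9,0.9,0.9],
)

```text
time: 3.9
position: [0.4734, 0.0209, 0.0327]
tool_rot: [0.69, 0.723, 0.002, 0.0]
ft_force: [0.6, 9.7, 15.7]
grip_width: 0.0077
grip_force: 20.0
```

Request:
arm_command(
  delta_rot=[
    [0,0,0],
    [0,0,0],
    [0,0,0],
    [0,0,0],
    [0,0,0],
    [0,0,0],
  ],
  delta_pos=[
    [0,-0.001,0],
    [0,-0.002,0],
    [0,-0.003,0],
    [0,-0.004,0],
    [0,-0.005,0],
    [0,-0.005,0],
  ],
  gripper=[0.9,0.9,0.9,0.9,0.9,0.9],
)

```text
time: 4.4
position: [0.4723, 0.0208, 0.0328]
tool_rot: [0.691, 0.723, 0.004, 0.003]
ft_force: [6.2, 12.7, 12.4]
grip_width: 0.0082
grip_force: 20.0
```

Request:
arm_command(
  delta_rot=[
    [0,0,0],
    [0,0,0],
    [0,0,0],
    [0,0,0],
    [0,0,0],
    [0,0,0],
    [0,0,0],
    [0,0,0],
    [0,0,0],
  ],
  delta_pos=[
    [0,0.004,0],
    [0,0.004,0],
    [0,0.004,0],
    [0,0.004,-0.02],
    [0,0.004,-0.05],
    [0,0.004,-0.08],
    [0,0.004,-0.11],
    [0,0.004,-0.14],
    [0,0.004,-0.17],
  ],
  gripper=[0.4,0.4,0.4,0.4,0.4,0.4,0.4,0.4,0.4],
)

```text
time: 5.15
position: [0.4712, 0.019, 0.2015]
tool_rot: [0.69, 0.724, -0.001, -0.001]
ft_force: [0.8, -0.2, -0.5]
grip_width: 0.0258
grip_force: 0.0
```

Request:
arm_command(
  delta_rot=[
    [0,0,6],
    [0,0,12],
    [0,0,18],
    [0,0,24],
    [0,0,30],
    [0,0,36],
    [0,0,42],
    [0,0,45],
    [0,0,45],
  ],
  delta_pos=[
    [-0.02,0.01,0],
    [-0.04,0.02,0],
    [-0.06,0.04,0],
    [-0.073,0.05,0],
    [-0.073,0.05,0],
    [-0.073,0.05,0],
    [-0.073,0.05,0],
    [-0.073,0.05,0],
    [-0.073,0.05,0],
  ],
  gripper=[0.4,0.4,0.4,0.4,0.4,0.4,0.4,0.4,0.4],
)

```text
time: 5.9
position: [0.5249, -0.0515, 0.1999]
tool_rot: [0.915, 0.404, -0.001, -0.001]
ft_force: [0.5, -0.2, 0.7]
grip_width: 0.0256
grip_force: 0.0
```

```bash
python3 - <<'E'
from h import *
snap("wrist","w2");snap("top","t2");print(T().round(4))
h=np.array([.4723,.0215]);r=np.deg2rad(2.7);M=np.array([[np.cos(r),-np.sin(r)],[np.sin(r),np.cos(r)]])
m=h+M@[.116,0]
for n,p in dict(handle=[-.116,0,.045],lugtop=[-.029,-.039,.063],c1=[-.042,-.052,.035],c2=[.042,-.052,.035],c3=[.042,.052,.035],c4=[-.042,.052,.035]).items():
  w=[*(m+M@p[:2]),p[2]];print(n,np.round(w,4),proj("w2",w).round(),proj("t2",w).round())
E
```

```text
[[ 6.709e-01  7.415e-01 -1.600e-03  5.252e-01]
 [ 7.415e-01 -6.709e-01  3.000e-04 -5.140e-02]
 [-8.000e-04 -1.400e-03 -1.000e+00  2.000e-01]
 [ 0.000e+00  0.000e+00  0.000e+00  1.000e+00]]
handle [0.4723 0.0215 0.045 ] [194. 182.] [308. 257.]
lugtop [ 0.561  -0.0134  0.063 ] [275. 152.] [323. 217.]
c1 [ 0.5487 -0.027   0.035 ] [275. 167.] [328. 225.]
c2 [ 0.6326 -0.023   0.035 ] [332. 110.] [325. 190.]
c3 [0.6277 0.0809 0.035 ] [261.  30.] [281. 193.]
c4 [0.5438 0.0769 0.035 ] [205.  95.] [283. 228.]
```

View pics/w2.png

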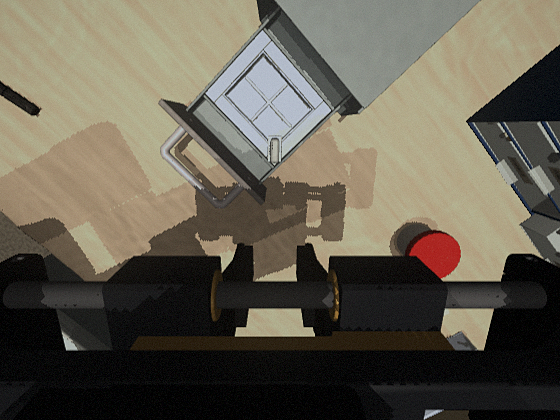

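The lug appears near (275,150), where I predicted it. I'll zoom in to check.

```bash
python3 - <<'E'
from h import *
im=cv2.imread("pics/w2.png")[10:210,150:370];cv2.imwrite("pics/c2.png",cv2.resize(im,None,fx=3,fy=3,interpolation=cv2.INTER_CUBIC))
E
```

```text
(no output)
```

View pics/c2.png

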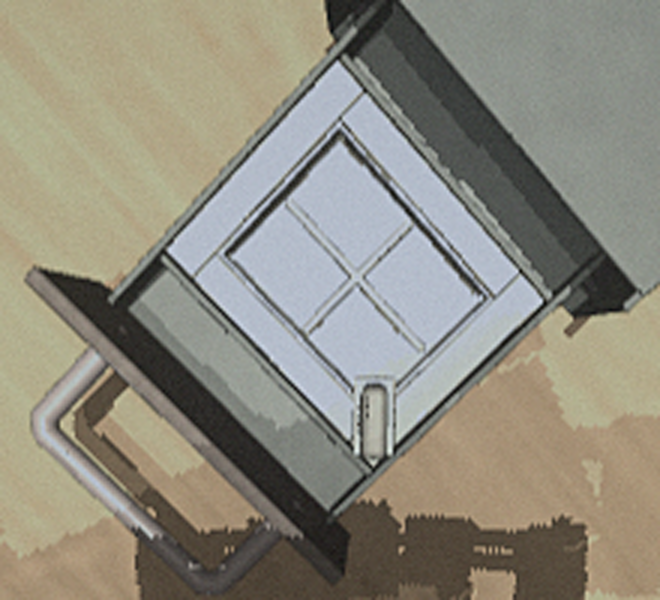

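The overlay matches the picture to about 1 mm (lug centre at crop (374,423), predicted (375,426)), so I'll descend on the lug.

Request:
arm_command(
  delta_rot=[
    [0,0,0],
    [0,0,0],
    [0,0,0],
    [0,0,0],
    [0,0,0],
    [0,0,0],
    [0,0,0],
    [0,0,0],
    [0,0,0],
  ],
  delta_pos=[
    [0.026,0.001,0],
    [0.052,0.001,0],
    [0.052,0.001,0.03],
    [0.052,0.001,0.06],
    [0.052,0.001,0.09],
    [0.052,0.001,0.11],
    [0.052,0.001,0.12],
    [0.052,0.001,0.12],
    [0.052,0.001,0.12],
  ],
  gripper=[0.4,0.4,0.4,0.4,0.4,0.4,0.4,0.4,0.4],
)

```text
time: 6.75
position: [0.5617, -0.0136, 0.0806]
tool_rot: [0.914, 0.405, -0.0, -0.0]
ft_force: [0.6, 0.1, 0.2]
grip_width: 0.0261
grip_force: 0.0
```

Request:
arm_command(
  delta_rot=[
    [0,0,0],
    [0,0,0],
    [0,0,0],
    [0,0,0],
    [0,0,0],
    [0,0,0],
    [0,0,0],
    [0,0,0],
  ],
  delta_pos=[
    [0,0,0.006],
    [0,0,0.012],
    [0,0,0.018],
    [0,0,0.024],
    [0,0,0.03],
    [0,0,0.036],
    [0,0,0.039],
    [0,0,0.039],
  ],
  gripper=[0.4,0.4,0.4,0.4,0.4,0.4,0.4,0.4],
)

```text
time: 7.42
position: [0.561, -0.0134, 0.0406]
tool_rot: [0.914, 0.405, -0.001, -0.001]
ft_force: [-0.2, 0.2, -0.0]
grip_width: 0.0261
grip_force: 0.0
```

```bash
python3 - <<'E'
from h import *
o=status.get_obs();print(T().round(4),o["ft_force"])
E
```

```text
[[ 6.719e-01  7.406e-01 -1.800e-03  5.610e-01]
 [ 7.406e-01 -6.719e-01  4.000e-04 -1.340e-02]
 [-9.000e-04 -1.600e-03 -1.000e+00  4.060e-02]
 [ 0.000e+00  0.000e+00  0.000e+00  1.000e+00]] [-0.23431636  0.2379147  -0.01221957]
```

Request:
arm_command(
  delta_rot=[
    [0,0,0],
    [0,0,0],
    [0,0,0],
    [0,0,0],
    [0,0,0],
    [0,0,0],
  ],
  delta_pos=[
    [0,0,0],
    [0,0,0],
    [0,0,0],
    [0,0,0],
    [0,0,0],
    [0,0,0],
  ],
  gripper=[0.9,0.9,0.9,0.9,0.9,0.9],
  grip_force=30,
)

```text
time: 7.92
position: [0.5613, -0.0132, 0.0418]
tool_rot: [0.914, 0.405, -0.0, -0.0]
ft_force: [-2.0, 1.3, 0.9]
grip_width: 0.0093
grip_force: 30.0
```

```bash
python3 - <<'E'
from h import *
o=status.get_obs();A=T();print(o["grip_width"],o["grip_force"],o["ft_force"],A[:3,3])
r=R.from_euler("z",2.7,degrees=True)
m=np.array([.5882,.027,.032]);f=m+r.apply([.042,.052,0]);c=m+r.apply([-.042,-.052,0])
d=(f-c)/np.linalg.norm(f-c);w=np.cross([0,0,1],d);Rt=A[:3,:3].T
for a in np.arange(1,10):
  q=R.from_rotvec(w*np.deg2rad(a));p=f+q.apply(A[:3,3]-f)-A[:3,3]
  print(a,(Rt@w*a).round(2),(Rt@p).round(4))
E
```

```text
0.009307594920755 30.000385344028473 [-2.01212889  1.32210711  0.85652055] [ 0.56134461 -0.0132105   0.04176028]
1 [-0.1  -0.99  0.  ] [ 0.0002 -0.     -0.002 ]
2 [-0.21 -1.99  0.  ] [ 0.0004 -0.     -0.004 ]
3 [-0.31 -2.98  0.  ] [ 0.0007 -0.0001 -0.006 ]
4 [-0.42 -3.98  0.  ] [ 0.001  -0.0001 -0.008 ]
5 [-0.52 -4.97  0.  ] [ 0.0013 -0.0001 -0.01  ]
6 [-0.63 -5.97  0.  ] [ 0.0016 -0.0002 -0.012 ]
7 [-0.73 -6.96  0.  ] [ 0.002  -0.0002 -0.014 ]
8 [-0.83 -7.96  0.  ] [ 0.0025 -0.0003 -0.0159]
9 [-0.94 -8.95  0.  ] [ 0.0029 -0.0003 -0.0179]
```

Request:
arm_command(
  delta_rot=[
    [-0.05,-0.5,0],
    [-0.1,-1,0],
    [-0.15,-1.5,0],
    [-0.2,-2,0],
    [-0.25,-2.5,0],
    [-0.3,-3,0],
    [-0.35,-3.5,0],
    [-0.4,-4,0],
    [-0.45,-4.5,0],
    [-0.5,-5,0],
    [-0.5,-5,0],
    [-0.5,-5,0],
  ],
  delta_pos=[
    [0.0001,0,-0.001],
    [0.0002,0,-0.002],
    [0.0003,0,-0.003],
    [0.0004,0,-0.004],
    [0.0005,0,-0.005],
    [0.0007,0,-0.006],
    [0.0008,0,-0.007],
    [0.001,-0.0001,-0.008],
    [0.0011,-0.0001,-0.009],
    [0.0013,-0.0001,-0.01],
    [0.0013,-0.0001,-0.01],
    [0.0013,-0.0001,-0.01],
  ],
  gripper=[0.9,0.9,0.9,0.9,0.9,0.9,0.9,0.9,0.9,0.9,0.9,0.9],
)

```text
time: 8.92
position: [0.563, -0.0124, 0.0517]
tool_rot: [0.913, 0.405, -0.038, 0.022]
ft_force: [0.1, -0.0, 0.3]
grip_width: 0.009
grip_force: 30.0
```

```bash
python3 - <<'E'
from h import *
o=status.get_obs();A=T();print(o["grip_width"],o["ft_force"],A[:3,3])
r=R.from_euler("z",2.7,degrees=True)
m=np.array([.5882,.027,.032]);f=m+r.apply([.042,.052,0]);c=m+r.apply([-.042,-.052,0])
d=(f-c)/np.linalg.norm(f-c);w=np.cross([0,0,1],d);Rt=A[:3,:3].T
print(np.rad2deg(np.arccos(-A[2,2])))
for a in np.arange(1,6):
  q=R.from_rotvec(w*np.deg2rad(a));p=f+q.apply(A[:3,3]-f)-A[:3,3]
  print(a,(Rt@w*a).round(2),(Rt@p).round(4))
E
```

```text
0.008990786493540499 [ 0.11896334 -0.01366359  0.25241111] [ 0.56298278 -0.012448    0.05171703]
5.003283919421027
1 [-0.1  -0.99 -0.  ] [ 0.0002 -0.     -0.002 ]
2 [-0.21 -1.99 -0.  ] [ 0.0004 -0.     -0.004 ]
3 [-0.31 -2.98 -0.  ] [ 0.0007 -0.0001 -0.006 ]
4 [-0.42 -3.98 -0.  ] [ 0.001  -0.0001 -0.008 ]
5 [-0.52 -4.97 -0.  ] [ 0.0013 -0.0001 -0.01  ]
```

Request:
arm_command(
  delta_rot=[
    [-0.05,-0.5,0],
    [-0.1,-1,0],
    [-0.15,-1.5,0],
    [-0.2,-2,0],
    [-0.25,-2.5,0],
    [-0.3,-3,0],
    [-0.35,-3.5,0],
    [-0.4,-4,0],
    [-0.4,-4,0],
    [-0.4,-4,0],
  ],
  delta_pos=[
    [0.0001,0,-0.001],
    [0.0002,0,-0.002],
    [0.0003,0,-0.003],
    [0.0004,0,-0.004],
    [0.0005,0,-0.005],
    [0.0007,0,-0.006],
    [0.0008,0,-0.007],
    [0.001,-0.0001,-0.008],
    [0.001,-0.0001,-0.008],
    [0.001,-0.0001,-0.008],
  ],
  gripper=[0.9,0.9,0.9,0.9,0.9,0.9,0.9,0.9,0.9,0.9],
)

```text
time: 9.75
position: [0.5636, -0.0108, 0.0594]
tool_rot: [0.911, 0.404, -0.068, 0.039]
ft_force: [0.7, 0.2, -0.4]
grip_width: 0.0089
grip_force: 30.0
```

```bash
python3 - <<'E'
from h import *
snap("wrist","w3");o=status.get_obs();print(o["grip_width"],o["ft_force"],o["moment"],T().round(4))
E
```

```text
0.008876332379447377 [ 0.91170819  0.54918451 -0.76608607] [ 0.0617998  -0.14199031  0.02026173] [[ 0.6645  0.7414 -0.0933  0.5635]
 [ 0.7308 -0.6708 -0.1262 -0.0109]
 [-0.1562  0.0157 -0.9876  0.0594]
 [ 0.      0.      0.      1.    ]]
```

View pics/w3.png

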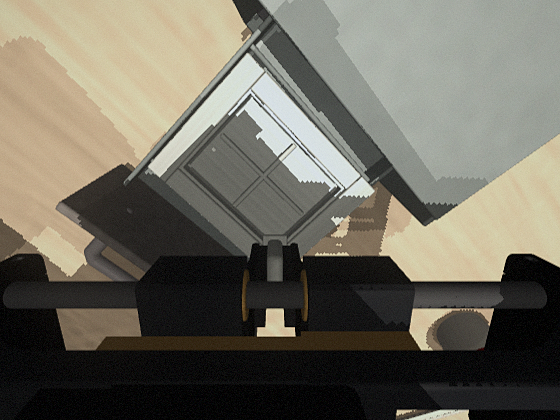

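The view shows the tray tipped at the lug and held between the pads, its far corner near (255,60) still on the stack. Next I'll lift slowly straight up.

Request:
arm_command(
  delta_rot=[
    [0,0,0],
    [0,0,0],
    [0,0,0],
    [0,0,0],
    [0,0,0],
    [0,0,0],
    [0,0,0],
    [0,0,0],
    [0,0,0],
    [0,0,0],
    [0,0,0],
    [0,0,0],
  ],
  delta_pos=[
    [-0.0003,0,-0.002],
    [-0.0006,0,-0.004],
    [-0.0009,0.0001,-0.006],
    [-0.0013,0.0001,-0.008],
    [-0.0016,0.0002,-0.01],
    [-0.002,0.0002,-0.013],
    [-0.0025,0.0003,-0.016],
    [-0.003,0.0003,-0.02],
    [-0.004,0.0004,-0.025],
    [-0.0047,0.0005,-0.03],
    [-0.0055,0.0005,-0.035],
    [-0.0062,0.0006,-0.04],
  ],
  gripper=[0.9,0.9,0.9,0.9,0.9,0.9,0.9,0.9,0.9,0.9,0.9,0.9],
)

```text
time: 10.8
position: [0.5636, -0.011, 0.1006]
tool_rot: [0.911, 0.404, -0.068, 0.039]
ft_force: [-0.1, -0.3, -1.5]
grip_width: 0.0086
grip_force: 30.0
```

```bash
python3 - <<'E'
from h import *
snap("wrist","w4");o=status.get_obs();print(o["grip_width"],o["ft_force"],o["moment"],T().round(4))
E
```

```text
0.008644014390929305 [ 0.62260799 -0.40171838 -0.48605664] [ 0.03503414 -0.10530714  0.00164872] [[ 0.6648  0.7414 -0.0915  0.5643]
 [ 0.7307 -0.6708 -0.1267 -0.011 ]
 [-0.1553  0.0174 -0.9877  0.1015]
 [ 0.      0.      0.      1.    ]]
```

View pics/w4.png

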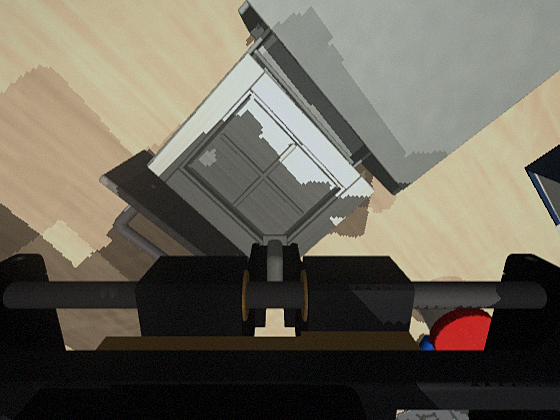

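Request:
arm_command(
  delta_rot=[
    [0,0,0],
    [0,0,0],
    [0,0,0],
    [0.1,1,0],
    [0.2,2,0],
    [0.3,3,0],
    [0.4,4,0],
    [0.5,5,0],
    [0.6,6,0],
    [0.7,7,0],
    [0.8,8,0],
    [0.9,9,0],
  ],
  delta_pos=[
    [-0.001,0,-0.006],
    [-0.002,0,-0.016],
    [-0.004,0,-0.03],
    [-0.008,0.001,-0.05],
    [-0.011,0.001,-0.07],
    [-0.014,0.001,-0.09],
    [-0.017,0.002,-0.11],
    [-0.02,0.002,-0.13],
    [-0.023,0.003,-0.15],
    [-0.026,0.003,-0.17],
    [-0.028,0.003,-0.183],
    [-0.029,0.003,-0.19],
  ],
  gripper=[0.9,0.9,0.9,0.9,0.9,0.9,0.9,0.9,0.9,0.9,0.9,0.9],
)

```text
time: 11.85
position: [0.565, -0.0102, 0.2947]
tool_rot: [0.914, 0.405, 0.002, 0.001]
ft_force: [0.2, 0.7, -1.1]
grip_width: 0.0089
grip_force: 30.0
```

Request:
arm_command(
  delta_rot=[
    [0,0,0],
    [0,0,0],
    [0,0,0],
    [0,0,0],
    [0,0,0],
    [0,0,0],
  ],
  delta_pos=[
    [0,0,0],
    [0,0,0],
    [0,0,0],
    [0,0,0],
    [0,0,0],
    [0,0,0],
  ],
  gripper=[0.9,0.9,0.9,0.9,0.9,0.9],
)

```text
time: 12.35
position: [0.5639, -0.0099, 0.2912]
tool_rot: [0.914, 0.405, -0.001, -0.001]
ft_force: [0.7, -0.2, -0.8]
grip_width: 0.009
grip_force: 30.0
```

```bash
python3 - <<'E'
from h import *
a=snap("wrist","w5")["pixels"];b=snap("top","t5")["pixels"];o=status.get_obs();print(o["grip_width"],o["ft_force"],T().round(4))
s=snap("scene","s5")["pixels"]
z=lambda i,k:cv2.resize(i,(400,300),interpolation=cv2.INTER_CUBIC)
cv2.imwrite("pics/c5.png",np.vstack([np.hstack([z(a,1),z(b[90:270,200:440],1)]),np.hstack([z(s[90:270,170:410],1),z(b,1)])]))
# far-corner pixel expectations from level tray in the tool frame
E
```

```text
0.009114372671646333 [-0.02932747 -0.842347   -0.08622501] [[ 6.718e-01  7.408e-01 -1.000e-03  5.641e-01]
 [ 7.408e-01 -6.718e-01  2.000e-04 -1.000e-02]
 [-6.000e-04 -9.000e-04 -1.000e+00  2.916e-01]
 [ 0.000e+00  0.000e+00  0.000e+00  1.000e+00]]
```

View pics/c5.png

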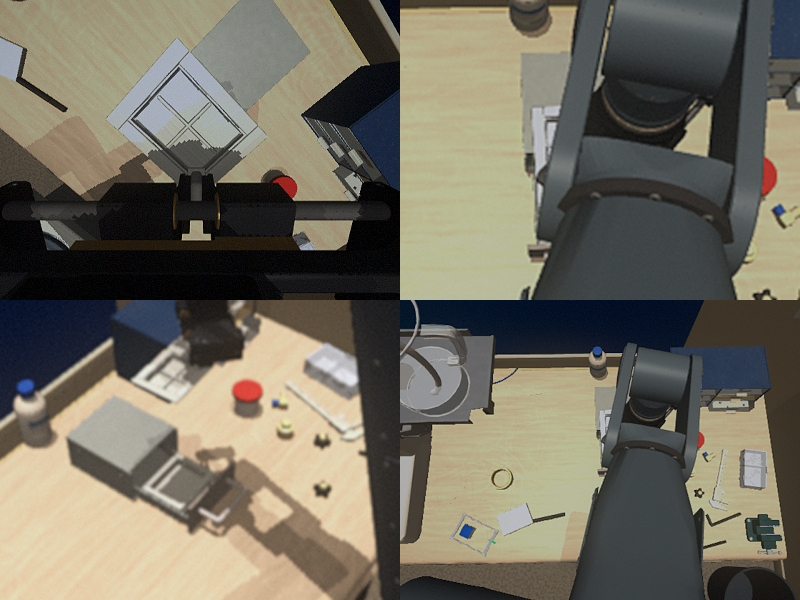

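The tray is held alone and looks level. In the inset, its far corner is at (179,38), left at (106,118) and right at (266,133). The stack is in the open drawer. I'll check the level numerically against those corners, and check that the drawer is fully open.

```bash
python3 - <<'E'
from h import *
r=R.from_euler("z",2.7,degrees=True).as_matrix();A=T()
lug=np.array([A[0,3],A[1,3]]);off=np.array([.561-.5613,-.0134+.0132])
z=A[2,3]-.0415+.035
for n,p in dict(far=[.042,.052],left=[-.042,.052],right=[.042,-.052]).items():
  w=[*(lug+off+r[:2,:2]@(np.array(p)-[-.029,-.039])),z];e=proj("w5",w);w[2]+=.005;print(n,e.round(1),(e/1.4).round(),"5mm up:",(proj("w5",w)/1.4).round(1))
for q in ([-.116,38e-3,.045],[-.116,-38e-3,.045]):
  print("handle end scene inset", ((proj("s5",[*(np.array([.5882,.027])+r[:2,:2]@q[:2]),q[2]])-[170,90])*400/240).round()+[0,300])
E
```

```text
far [247.2  52.6] [177.  38.] 5mm up: [175.9  35.9]
left [145.8 168.3] [104. 120.] 5mm up: [101.5 121.1]
right [376.2 192.8] [269. 138.] 5mm up: [270.8 139.1]
handle end scene inset [220. 518.]
handle end scene inset [244. 490.]
```

```bash
python3 - <<'E'
from h import *
im=cv2.imread("pics/w5.png")[40:250,130:400];cv2.imwrite("pics/c6.png",cv2.resize(im,None,fx=2.8,fy=2.8,interpolation=cv2.INTER_CUBIC))
E
```

```text
(no output)
```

View pics/c6.png

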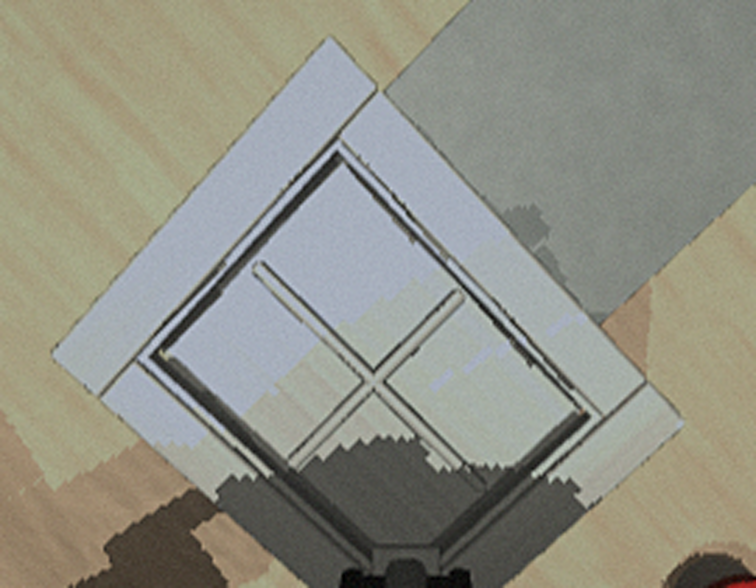

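The zoom shows corners at full-frame (248,54), (149,166), (374,191), within about 3 px of a level tray (tilt within 1–2°). The drawer reached its stop (about 120 mm of travel). I'm handing in.

```bash
python3 -c "
from h import *
print(robot.hand_in())"
```

```text
the job is handed in; nothing more can be done
None
```

The drawer is out at its stop, and the top tray was peeled off by its lug, lifted out and handed in held still, level to about 1–2° and about 28 cm above the bench; the other trays stayed in the drawer. The hand-in returned no verdict.

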